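# Clear the clamp off the curing turntable and put its cover on

### The job

Close up the curing station: someone left a wooden clamp lying on its turntable, so first put that clamp into the red parts bin and let go of it. Then put the clear acrylic cover over the turntable, lowering it gently until its rim sits flat on the station's deck all round.

Things in the scene. Friction and masses are not known exactly. Their poses are not given: they have to be found in the camera images.
- clamp_grip (a point): Wooden bar clamp lying flat on the station's turntable, 24 mm thick (a second, identical clamp on the bare counter near the robot is not meant). Straight bar 150 mm long, 20 mm wide, with two jaws standing out 50 mm from the bar's +y side; the free gap between the jaws is 100 mm. The point is on the middle of the bar, half-way up (12 mm above the underside), midway to within 7 mm between the jaws. x runs along the bar, y across it towards the jaw tips, z up. About 0.15 kg.
- bin_in (a point): Open red parts bin, fixed to the counter, outside 180 mm (x) by 240 mm (y) by 50 mm high, walls and floor 5 mm thick. The point is the centre of the inner floor, 5 mm above the counter; z up. Its place and yaw vary, left or right of the station.
- cover_knob (a point): Clear acrylic turntable cover standing open side down on the counter: round, 140 mm outside diameter, 4 mm wall, 90 mm from rim to top face, thin black bands round rim and top edge, with an upright black cylinder knob, 30 mm diameter and 36 mm tall, on the middle of its top. The point is the knob's centre, half-way up, 108 mm above the rim; z up. About 0.3 kg. (The much smaller lidded glass jar is a bystander.)
- turntable (a point): Turntable of the black curing station, an aluminium disc 104 mm in diameter standing 8 mm above the station's flat deck (deck 200 mm by 170 mm, 60 mm above the counter, turntable at its middle; fixed, does not turn). The point is the centre of the disc's top face, 68 mm above the counter; z up. The cover's rim goes round the disc with 14 mm to spare on every side; seated, the knob's centre is 100 mm above this point.

How it is judged:
By the outcome, as a careful person would: the job done as asked, in the order asked, and still so for the second after the job is handed in, with the robot touching nothing.
It also fails if it takes over 64 s, if anything falls off the work surface, if the arm or the gripper's body presses on something with over 40 N, if the wrist force passes 120 N, or if a joint passes its speed limit or range.

### The arm

A 6-joint arm with a two-finger parallel gripper is mounted at the origin on the work surface. World frame = base frame: x ahead of the robot, y to its left, z up, the work surface at z = 0. Lengths are in mm, angles in rad, forces in N, time in s.
With the tool pointing down it reaches from about 275 to 750 mm from the base axis. Payload 10.2 kg.
Tool frame: the origin (TCP) lies on the centre line of the jaws, within the pads' length; the fingertips stand 8 mm ahead of it and the grasp point (between the pads) lies 11 mm behind it; x points along the fingers, z is the direction in which the jaws open and shut, and the axes are right-handed (so a half turn about x gives the same grasp; the last joint's range is limited). The gripper opens to 88 mm and grips with 3 to 60 N. Pads are 18 mm wide; open, the fingers measure 123 mm over their backs; the gripper's body (75 mm by 187 mm) begins 45 mm behind the grasp point.
Start: joints at [-1.478, 0.313, 1.498, -0, 1.331, -0.223], TCP at [163.04, -499.048, 246.72] pointing down, gripper open.
Joint ranges: [-2.94, 2.94], [-0.97, 2.17], [0.19, 2.56], [-1.23, 4.37], [0.02, 3.11], [-2.88, 2.88]. Speed limits (rad/s): [2.39, 2.39, 3.01, 3.14, 3.14, 3.14].

### API

Orientations are given as a 3x3 rotation matrix whose columns are the frame's x, y, z axes.
In Python, from station import r gives the robot as it stands. The module is installed in compiled form; this text tells all that it offers. Calls block until the motion is done:
- r.goto(position, orientation): joint-space move of the TCP to a pose.
- r.movel(position, rot=None, speed=150, until_force=None): straight line of the TCP; rot=None keeps the orientation; speed is the mean speed in mm/s. With until_force (N) it stops when the force on the tool has changed by that much, and returns True; else False.
- r.set_joints(angles): joint-space move.
- r.command_gripper(opening, force=None): opening from 0.0 (shut) to 1.0 (fully open); force is the grip in N (None keeps the last); returns when the fingers have stopped.
- r.wait(seconds).
- r.solve_ik(position, orientation): joint angles nearest the present ones, or None.
- r.snapshot(name): name is "side" or "top" or "wrist"; returns a dict with "color" (400x640x3 uint8, red, green, blue), "fx", "fy", "cx", "cy" (pixels), "R" (3x3) and "t" (3): a world point X has camera coordinates R X + t. Camera axes: x right, y down, z forward; pixel columns grow to the right and rows downward; lengths in mm; the calibration is good to about 2 mm. A picture is of the moment at which its call begins. There is no depth.
A pose or a line that the arm cannot do raises r.PlanningError and nothing moves.
- r.finish_job(): hands the job in, once; it reports no verdict.
Trained networks look in a picture, given as the dict that the camera call returned (one of the last four; its "shot" number tells which), for a name from the list of things; names that differ only in an ending like _2 or _b are one class to them, and where a whole thing is asked for, a point or a joint stands for the part that bears it (a point fixed in the world has none). Each returns a list of dicts, best first, with "score" (0 to 1); they miss things now and then, are a little off and sometimes report something else, mostly with a low value. They report only what shows in the picture. A call takes as long as a camera call.
- r.regions_of(picture, name): "pixels" (400x640 bool, what is visible of it) and "point" ([row, column] in pixels, amid what is visible of it).
Readings, each from a call of its own:
- r.read_clock(): time.
- r.read_joint_pos(): joint angles.
- r.read_dq(): joint speeds.
- r.read_tau(): joint torques, N m.
- r.read_tcp_pos(): TCP position.
- r.read_tcp_rot(): TCP orientation.
- r.read_force(): force on the tool from outside, world axes, zero at the start.
- r.read_moment(): the same for the moment, N m.
- r.read_opening(): opening from 0.0 (shut) to 1.0 (fully open).
Only numpy, scipy, OpenCV 4.12 (cv2) and the standard library are available. Lean on these libraries where they do the work, as an engineer would, in place of code of your own. Each camera call takes 0.05 s, during which the arm holds its last target.

## Working session

There is one attempt and no reset: what is moved stays moved. The work goes in short steps, each a Python script; the robot and the scene stay as the last script left them, time stands still between calls to the robot, and variables do not carry over. Pictures are saved under pics/ and viewed, and the job is handed in when it is done.

```bash
mkdir -p pics
cat > h.py <<'E'
import numpy as np, cv2
from station import r
def save(p,n): cv2.imwrite(f'pics/{n}.png',cv2.cvtColor(p['color'],cv2.COLOR_RGB2BGR))
def ray(p,u,v,z):
    R=np.array(p['R']);t=np.array(p['t']);c=-R.T@t
    d=R.T@np.array([(u-p['cx'])/p['fx'],(v-p['cy'])/p['fy'],1]);return c+d*(z-c[2])/d[2]
def proj(p,X):
    q=np.array(p['R'])@np.array(X)+np.array(p['t']);return np.array([p['fx']*q[0]/q[2]+p['cx'],p['fy']*q[1]/q[2]+p['cy']])
E
python3 - <<'E'
from h import *
for n in ['top','side']:
    p=r.snapshot(n);save(p,n+'0');R=np.array(p['R']);print(n,p['fx'],-R.T@np.array(p['t']),R.round(3).tolist())
    for k in ['clamp_grip','bin_in','cover_knob','turntable']:
        for d in r.regions_of(p,k)[:3]: print(k,round(d['score'],2),d['point'],d['pixels'].sum())
print(r.read_clock())
E
```

```text
top 408.8509358612441 [ 389.08152024   -2.98515978 1230.32286929] [[0.015, -1.0, -0.011], [-0.99, -0.013, -0.143], [0.142, 0.013, -0.99]]
clamp_grip 0.58 [197.7, 328.2] 562
bin_in 0.6 [234.2, 207.6] 5314
cover_knob 0.74 [225.6, 437.4] 2370
turntable 0.66 [201.2, 324.3] 3357
side 367.009510996876 [406.80157579 753.17778566 647.12817786] [[-0.988, -0.152, 0.001], [-0.088, 0.569, -0.818], [0.124, -0.808, -0.576]]
clamp_grip 0.68 [202.7, 295.4] 864
bin_in 0.97 [342.3, 313.7] 11647
cover_knob 0.72 [159.6, 339.9] 1706
turntable 0.92 [223.4, 300.1] 3727
0.5
```

View pics/top0.png

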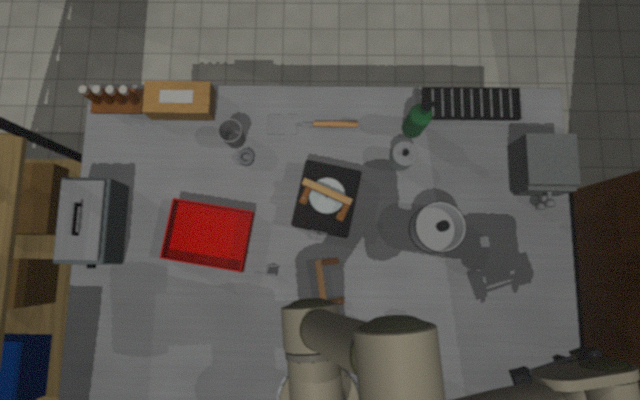

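View pics/side0.png

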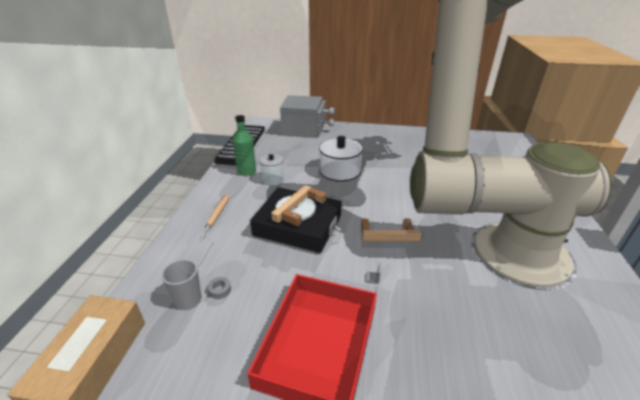

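The top view shows the station at (327,198) with the clamp's bar running (303,180)-(352,204) and its jaws towards the robot. The bin is at (208,234), the cover's knob at (442,226), and the second clamp at (325,280), which I leave alone. The side view agrees. Next I measure.

Run:
```python
from h import *
p=r.snapshot('top');s=r.snapshot('side')
def seg(p,k):
    d=r.regions_of(p,k); return d[0]['pixels'] if d else None
for n,q in (('top',p),('side',s)):
    for k,z in (('clamp_grip',92),('bin_in',5),('cover_knob',90),('turntable',68)):
        m=seg(q,k)
        if m is None: print(n,k,None);continue
        v,u=np.nonzero(m); b=(u.min(),v.min(),u.max(),v.max())
        rc=cv2.minAreaRect(np.float32(np.c_[u,v])); bx=cv2.boxPoints(rc)
        print(n,k,b,'ctr',ray(q,u.mean(),v.mean(),z)[:2].round(1),'box',[ray(q,*c,z)[:2].round(0).tolist() for c in bx])
        if k=='clamp_grip' : print('  px',bx.round(0).tolist())
im=cv2.cvtColor(p['color'],cv2.COLOR_RGB2BGR)
a=cv2.resize(im[150:250,280:380],(600,600),interpolation=cv2.INTER_CUBIC);cv2.imwrite('pics/c1.png',a)
a=cv2.resize(im[180:280,390:490],(600,600),interpolation=cv2.INTER_CUBIC);cv2.imwrite('pics/c2.png',a)
im=cv2.cvtColor(s['color'],cv2.COLOR_RGB2BGR)
a=cv2.resize(im[125:255,240:400],(800,650)[:2] if 0 else (738,600),interpolation=cv2.INTER_CUBIC);cv2.imwrite('pics/c3.png',a)
```

```text
top clamp_grip (np.int64(299), np.int64(178), np.int64(350), np.int64(220)) ctr [578.5  -6.9] box [[565.0, 78.0], [630.0, 50.0], [569.0, -85.0], [506.0, -57.0]]
  px [[294.0, 200.0], [304.0, 177.0], [351.0, 199.0], [341.0, 221.0]]
top bin_in (np.int64(160), np.int64(199), np.int64(253), np.int64(272)) ctr [467.7 341.5] box [[396.0, 483.0], [588.0, 460.0], [542.0, 198.0], [353.0, 227.0]]
top cover_knob (np.int64(408), np.int64(201), np.int64(465), np.int64(252)) ctr [ 492.6 -323.4] box [[566.0, -245.0], [568.0, -404.0], [426.0, -399.0], [423.0, -242.0]]
top turntable (np.int64(292), np.int64(161), np.int64(359), np.int64(237)) ctr [570.5 -14.3] box [[487.0, 89.0], [690.0, 52.0], [656.0, -115.0], [456.0, -75.0]]
side clamp_grip (np.int64(272), np.int64(186), np.int64(325), np.int64(224)) ctr [576.8   8.4] box [[636.0, 60.0], [563.0, -125.0], [502.0, -37.0], [578.0, 126.0]]
  px [[269.0, 214.0], [310.0, 178.0], [328.0, 197.0], [286.0, 234.0]]
side bin_in (np.int64(247), np.int64(274), np.int64(376), np.int64(399)) ctr [477.9 334.8] box [[586.0, 447.0], [609.0, 152.0], [356.0, 191.0], [399.0, 460.0]]
side cover_knob (np.int64(318), np.int64(136), np.int64(361), np.int64(181)) ctr [ 492.3 -249.4] box [[584.0, -401.0], [436.0, -424.0], [419.0, -132.0], [539.0, -113.0]]
side turntable (np.int64(250), np.int64(188), np.int64(340), np.int64(253)) ctr [567.7  49.6] box [[679.0, 115.0], [714.0, -126.0], [461.0, -55.0], [472.0, 158.0]]
```

View pics/c1.png

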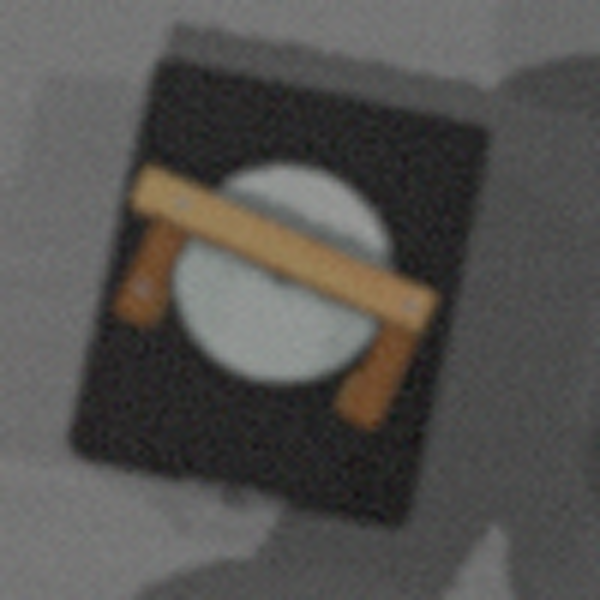

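View pics/c2.png

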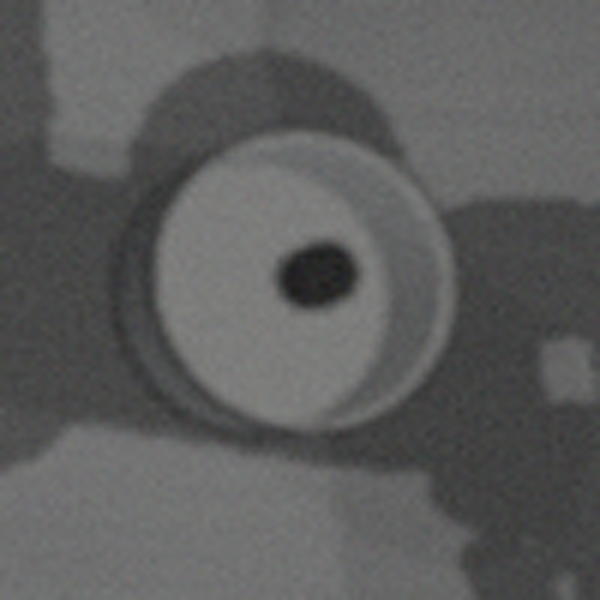

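View pics/c3.png

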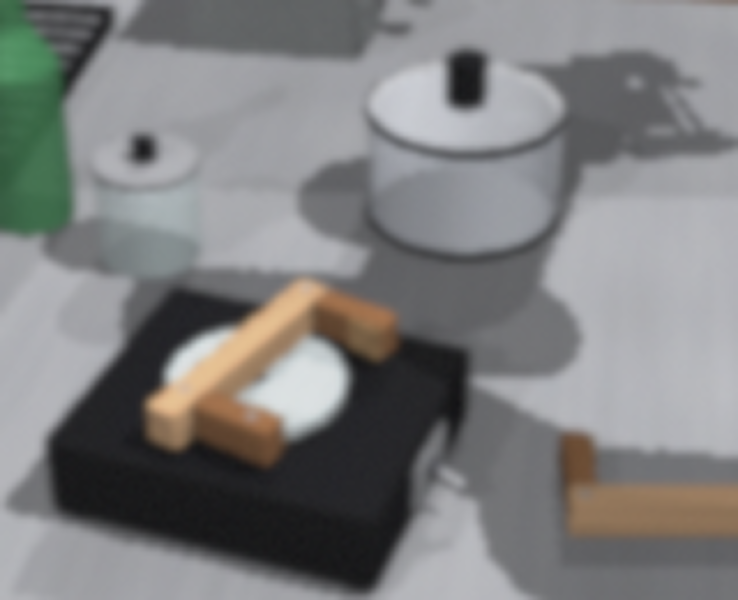

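Run:
```python
from h import *
p=r.snapshot('top');s=r.snapshot('side')
f=lambda u,v,z:ray(p,280+(u+.5)/6-.5,150+(v+.5)/6-.5,z)[:2]
B=np.array([f(*c,92) for c in ((147,167),(131,207),(439,290),(422,332))])
print('bar',B.round(0).tolist(),B.mean(0).round(1),'L',np.linalg.norm(B[0]-B[2]),'W',np.linalg.norm(B[0]-B[1]))
for sg in [(B[0]-B[2]),(B[1]-B[3])]: print('ang',np.degrees(np.arctan2(sg[1],sg[0])))
print('disc',f(282,273.5,68), np.linalg.norm(f(172,273,68)-f(392,273,68)))
D=np.array([f(*c,60) for c in ((157,62),(490,125),(405,517),(75,447))]);print('deck',D.round(0).tolist(),D.mean(0),[np.linalg.norm(D[i]-D[i-1]).round() for i in range(4)])
# disc in colour: ellipse fit on bright & lines
def tri(a,b):
    A=[];y=[]
    for q,(u,v) in ((p,a),(s,b)):
        R=np.array(q['R']);t=np.array(q['t']);x=(u-q['cx'])/q['fx'];w=(v-q['cy'])/q['fy']
        A+= [R[0]-x*R[2],R[1]-w*R[2]];y+=[x*t[2]-t[0],w*t[2]-t[1]]
    return np.linalg.lstsq(np.array(A),np.array(y),rcond=None)[0]
ku=(390+317.5/6-.5,180+275/6-.5);kv=(240+466/4.6125-.4,125+80/4.615-.4)
print('knob tri',tri(ku,kv),'top z108',ray(p,*ku,108),'side',ray(s,*kv,108))
# side turntable
g=lambda u,v,z:ray(s,240+u/4.6125-.4,125+v/4.615-.4,z)
print('side disc',g(258,383,68), 'side bar ends top', g(165,403,92),g(312,288,92))
# bin
c=p['color'].astype(int);m=((c[...,0]>90)&(c[...,1]<50)&(c[...,2]<60)).astype(np.uint8)
cs,_=cv2.findContours(m,0,2);k=max(cs,key=cv2.contourArea);ap=cv2.approxPolyDP(cv2.convexHull(k),4,True)[:,0];print(ap.tolist())
P=np.array([ray(p,*a,50)[:2] for a in ap]);print(P.round(0).tolist(),P.mean(0),[np.linalg.norm(P[i]-P[i-1]).round() for i in range(len(P))])
rc=cv2.minAreaRect(np.float32([ray(p,*a[0],50)[:2] for a in k]));print(rc)
```

```text
bar [[630.0, 49.0], [610.0, 56.0], [573.0, -89.0], [553.0, -81.0]] [591.4 -16.1] L 149.6222080606507 W 20.658433495541534
ang 67.51788526167354
ang 67.179119877675
disc [583.55955722 -15.52016769] 105.62059953469173
deck [[689.0, 47.0], [660.0, -116.0], [468.0, -75.0], [499.0, 83.0]] [579.03256803 -15.56242877] [np.float64(193.0), np.float64(166.0), np.float64(196.0), np.float64(161.0)]
knob tri [ 497.74965552 -334.23297232  106.53421887] top z108 [ 497.00294504 -333.80070992  108.        ] side [ 498.11191498 -331.36863619  108.        ]
side disc [583.41674442  -8.86033698  68.        ] side bar ends top [622.17034579  48.22162518  92.        ] [563.40736841 -75.25251439  92.        ]
[[173, 199], [252, 212], [240, 271], [161, 257]]
[[569.0, 435.0], [534.0, 201.0], [364.0, 229.0], [400.0, 458.0]] [466.94399204 330.7305157 ] [np.float64(171.0), np.float64(236.0), np.float64(172.0), np.float64(232.0)]
((468.2025451660156, 330.66058349609375), (238.6853485107422, 176.2183837890625), 81.33795166015625)
```

```bash
cat >> h.py <<'E'
def rot(deg): # jaw-opening direction angle
    a=np.radians(deg);z=np.array([np.cos(a),np.sin(a),0]);x=np.array([0,0,-1.]);return np.c_[x,np.cross(z,x),z]
E
python3 - <<'E'
from h import *
for a in (157.3,-22.7): print(a,r.solve_ik([591,-16,230],rot(a)))
a=-22.7 
js=[(abs(np.array(r.solve_ik([591,-16,230],rot(a)))[5]),a) for a in (157.3,-22.7) if r.solve_ik([591,-16,230],rot(a)) is not None]
a=min(js)[1]; print(a)
r.goto([591,-16,230],rot(a));print(r.read_clock(),r.read_tcp_pos())
p=r.snapshot('wrist');save(p,'w1');print(p['fx'],-np.array(p['R']).T@p['t'])
for n,X in (('grip',[591,-16,92]),('disc',[583.5,-15.5,68])): print(n,proj(p,X))
for k in ('clamp_grip','turntable'):
    for d in r.regions_of(p,k)[:2]: print(k,d['score'],d['point'])
E
```

```text
157.3 None
-22.7 [-2.25070464e-01  4.71778421e-01  1.31263285e+00 -4.44089210e-16
  1.35718139e+00  1.71119276e-01]
-22.7
3.4 [590.9728952  -16.83549907 230.05759178]
330.265045828441 [620.47936752  56.38822111 368.52102041]
grip [318.46671499 183.36257164]
disc [310.83715983 178.92326108]
clamp_grip 0.63 [171.1, 309.1]
turntable 0.66 [163.6, 306.9]
```

View pics/w1.png

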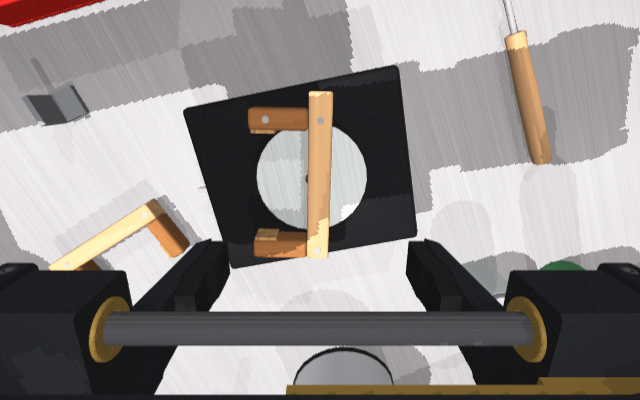

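Run:
```python
from h import *
p=r.snapshot('wrist')
P=np.array([ray(p,*c,92)[:2] for c in ((309,91),(333,92),(328,257),(307,257))]);print(P.round(1).tolist(),P.mean(0));d=P[0]+P[1]-P[2]-P[3];print(np.degrees(np.arctan2(d[1],d[0])),np.linalg.norm(d)/2)
print('disc',ray(p,312,175.5,68),[ray(p,*c,68)[:2].round(1).tolist() for c in ((257,176),(367,174),(312,121),(312,229))])
c=p['color'].astype(int)
D=np.array([ray(p,*c,60)[:2] for c in ((185,108),(398,67),(417,234),(232,267))]);print(D.round(),D.mean(0))
```

```text
[[613.6, 57.8], [631.0, 49.7], [571.6, -85.2], [553.5, -77.6]] [592.42869753 -13.83871549]
66.13504753199132 147.81436798480902
disc [585.81727411 -12.64632235  68.        ] [[538.0, 6.9], [633.9, -31.3], [605.4, 33.4], [564.5, -62.8]]
[[ 504.   88.]
 [ 692.   46.]
 [ 660. -113.]
 [ 468.  -73.]] [580.89362824 -12.92690218]
```

The wrist view confirms the top view: bar at (592,-15) at about 67°, disc at about (585,-14).

Run:
```python
from h import *
R=rot(-23.1)
r.movel([592,-15,110],R,speed=150)
print(r.movel([592,-15,80],R,speed=60,until_force=8),r.read_tcp_pos())
r.command_gripper(0.0,force=25);print('open',r.read_opening()*88)
f0=np.array(r.read_force())
r.movel([592,-15,115],R,speed=60)
p=r.snapshot('wrist');save(p,'w2');print(r.read_opening()*88,f0,r.read_force(),r.read_clock())
```

```text
False [592.07918935 -15.00855046  79.99380521]
open 19.890078387126334
19.999491529482423 [-0.08134606 -0.40445638  0.0669755 ] [-0.41748844 -1.22680149 -1.1056491 ] 7.0167
```

View pics/w2.png

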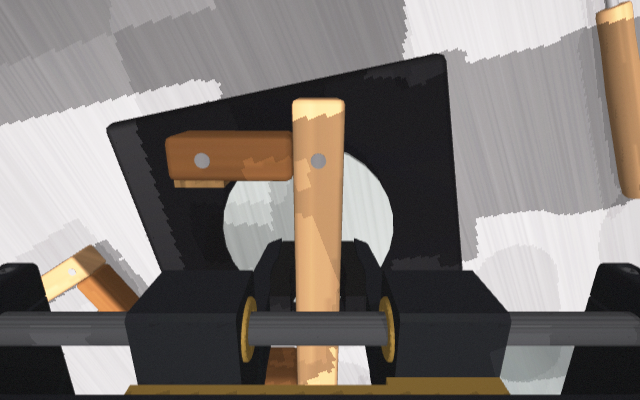

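The clamp is held (20 mm opening) and lifted clear. Now to the bin.

Run:
```python
from h import *
b=np.array([468,330.7]);a=-8.6;d=np.array([np.cos(np.radians(a)),np.sin(np.radians(a))]);q=b+12*d
R=rot(a)
r.movel([592,-15,200],speed=200)
print(r.solve_ik([*q,180],R))
r.goto([*q,180],R)
p=r.snapshot('top');save(p,'t3');w=r.snapshot('wrist');save(w,'w3');print(r.read_opening()*88,r.read_clock(),r.read_tcp_pos())
cv2.imwrite('pics/t3c.png',cv2.resize(cv2.cvtColor(p['color'],cv2.COLOR_RGB2BGR)[150:330,120:400],(784,504)))
```

```text
[ 3.99603248e-01  4.92942802e-01  1.41438368e+00 -4.44089210e-16
  1.23426617e+00  5.49701564e-01]
19.890761554825573 9.05 [480.57510106 327.95504258 179.96043741]
```

View pics/t3c.png

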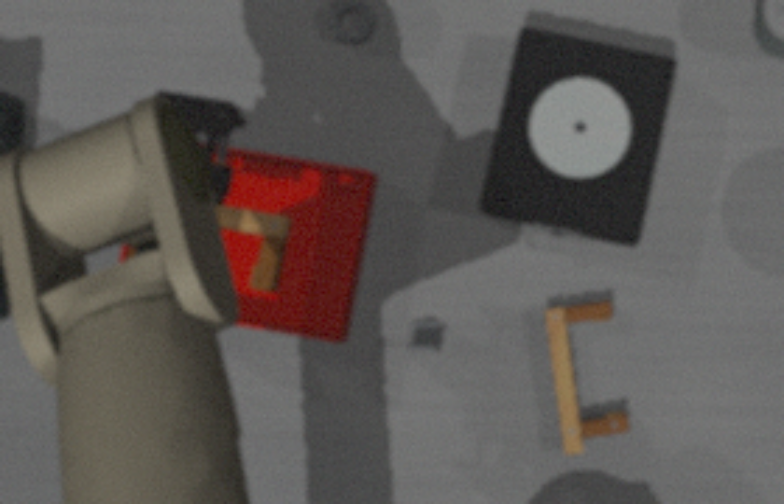

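View pics/w3.png

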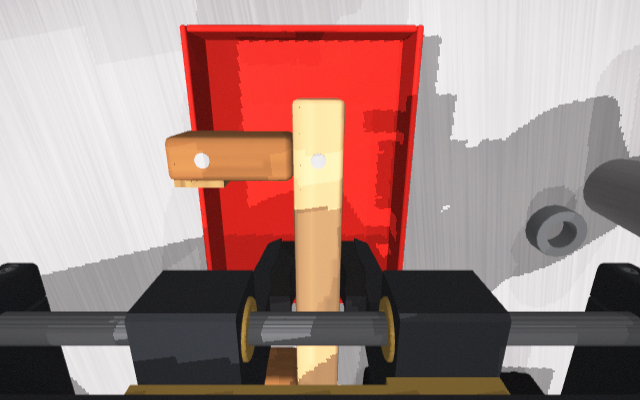

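Run:
```python
from h import *
t=np.array(r.read_tcp_pos())
r.movel([t[0],t[1],50],speed=150)
print(r.movel([t[0],t[1],18],speed=50,until_force=6),r.read_tcp_pos())
r.command_gripper(0.55);print(r.read_opening()*88)
t=np.array(r.read_tcp_pos());r.movel([t[0],t[1],200],speed=180)
print(r.read_clock())
a=0
k=[497.5,-333.5]
for a in range(-90,91,30):
    j=r.solve_ik([*k,230],rot(a)); print(a,None if j is None else np.round(j,2))
w=r.snapshot('wrist');save(w,'w4')
```

```text
True [480.0309847  327.68905192  17.00885083]
48.50186155487619
12.4917
-90 [-0.79  0.49  1.29 -0.    1.37  0.78]
-60 [-0.79  0.49  1.29  0.    1.37  0.26]
-30 [-0.79  0.49  1.29 -0.    1.37 -0.26]
0 [-0.79  0.49  1.29 -0.    1.37 -0.79]
30 [-0.79  0.49  1.29 -0.    1.37 -1.31]
60 [-0.79  0.49  1.29  0.    1.37 -1.83]
90 [-0.79  0.49  1.29 -0.    1.37 -2.36]
```

View pics/w4.png

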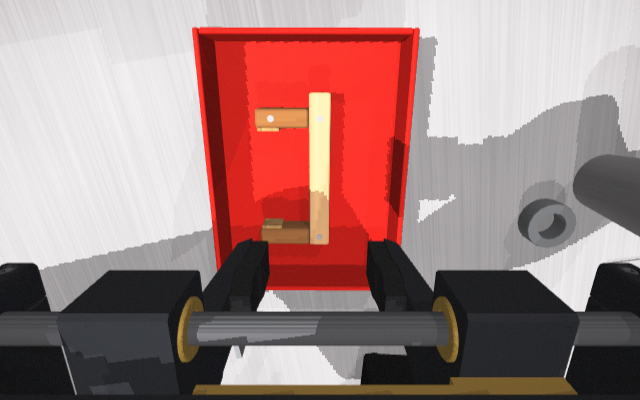

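The clamp lies flat and released in the bin: bar (319,95)-(319,243), inside the rim on all sides. Next is the cover.

Run:
```python
from h import *
p=r.snapshot('wrist')
r.goto([497.5,-333.5,230],rot(-45));r.command_gripper(1.0)
p=r.snapshot('wrist');save(p,'w5');t=r.snapshot('top');save(t,'t5')
print(r.read_clock(),proj(p,[497.5,-333.5,126]),proj(p,[497.5,-333.5,90]))
m=r.regions_of(p,'cover_knob');print([(d['score'],d['point']) for d in m])
```

```text
15.775 [318.7138262  195.83462936] [318.56272045 183.17098202]
[(0.7, [176.5, 318.5])]
```

View pics/w5.png

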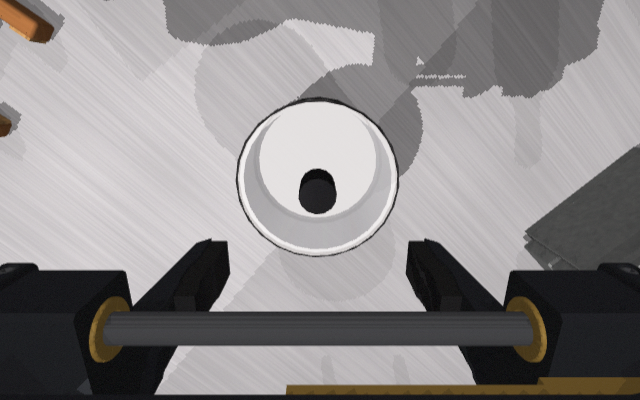

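View pics/t5.png

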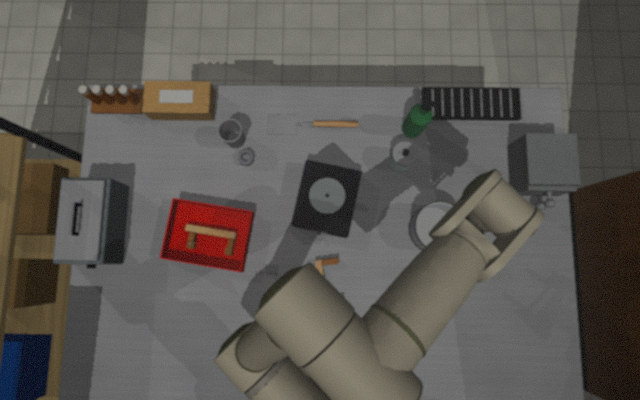

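The knob's top circle is at (317.5,195), against (318.7,195.8) predicted. The disc is unobstructed now, so I fit it and grip the knob.

Run:
```python
from h import *
t=r.snapshot('top')
g=cv2.GaussianBlur(cv2.cvtColor(t['color'],cv2.COLOR_RGB2GRAY),(3,3),0)[173:219,304:350]
_,m=cv2.threshold(g,0,255,cv2.THRESH_OTSU)
n,l,st,ce=cv2.connectedComponentsWithStats(m);i=l[22,18];cs,_=cv2.findContours((l==i).astype(np.uint8),0,1)
e=cv2.fitEllipse(max(cs,key=cv2.contourArea));print(e,ce[i])
print('disc',ray(t,304+e[0][0],173+e[0][1],68),ray(t,304+ce[i][0],173+ce[i][1],68))
R=rot(-45)
r.movel([497.5,-333.5,135],R,speed=200)
print(r.movel([497.5,-333.5,101],R,speed=60,until_force=6),r.read_tcp_pos())
r.command_gripper(0.0,force=35);print('open',r.read_opening()*88,r.read_force())
r.movel([497.5,-333.5,140],R,speed=60);print(r.read_opening()*88,r.read_force(),r.read_moment(),r.read_clock())
s=r.snapshot('side');save(s,'s6');cv2.imwrite('pics/s6c.png',cv2.resize(cv2.cvtColor(s['color'],cv2.COLOR_RGB2BGR)[80:260,220:440],(733,600)))
w=r.snapshot('wrist');save(w,'w6')
```

```text
((22.634984970092773, 21.923723220825195), (34.841285705566406, 35.421470642089844), 103.22883605957031) [22.63618486 21.92330383]
disc [584.27092972 -15.66104512  68.        ] [584.27219851 -15.66448775  68.        ]
False [ 497.60292352 -333.61506536  101.13723729]
open 29.058355803846855 [-1.23480408  1.31666445  0.85755696]
29.241395930937994 [ 0.20864931 -0.57017131 -3.29831578] [-0.0359479  -0.06278781 -0.00121884] 18.9417
```

View pics/s6c.png

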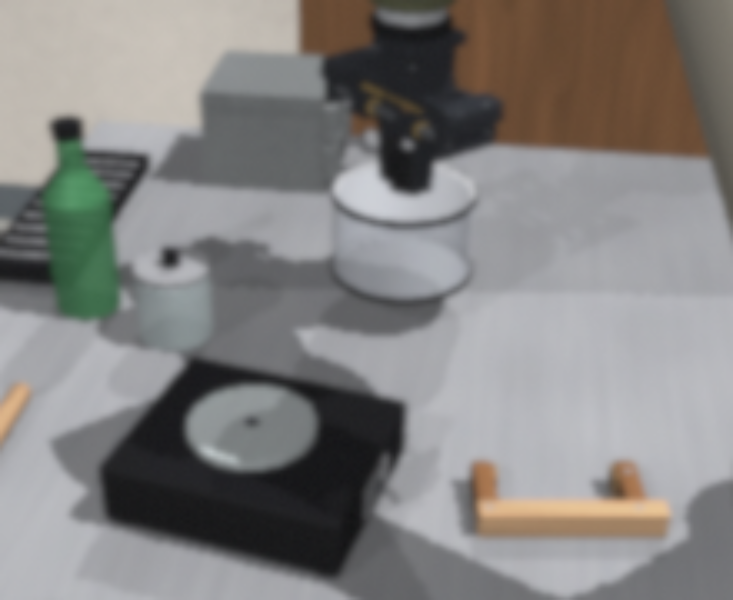

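View pics/w6.png

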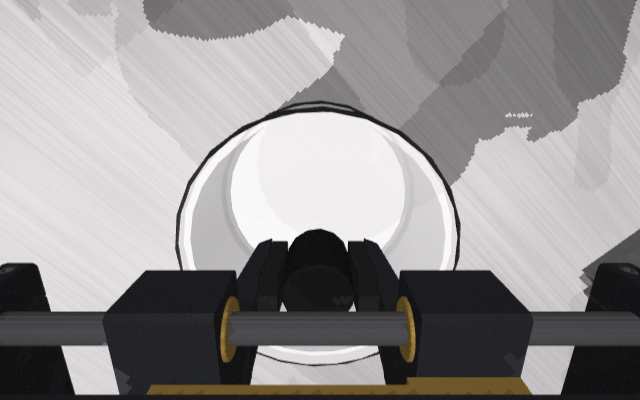

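The cover is lifted and level, and the wrist force dropped by about 4 N. Now I carry it over the station.

Run:
```python
from h import *
r.movel([497.5,-333.5,235],speed=120)
c=[584.5,-14.5];R=rot(-22)
r.goto([*c,235],R)
r.movel([*c,185],R,speed=80)
r.wait(0.3)
s=r.snapshot('side');w=r.snapshot('wrist');save(w,'w7');t=r.snapshot('top')
cv2.imwrite('pics/s7c.png',cv2.resize(cv2.cvtColor(s['color'],cv2.COLOR_RGB2BGR)[100:280,200:420],(733,600)))
print(r.read_clock(),r.read_opening()*88,r.read_tcp_pos(),r.read_force(),r.read_moment())
```

```text
22.4583 29.186425309023534 [584.53426815 -14.50516189 185.09572598] [-0.06289077  0.28706885 -2.40417327] [-0.03310988 -0.08956123 -0.01286975]
```

View pics/s7c.png

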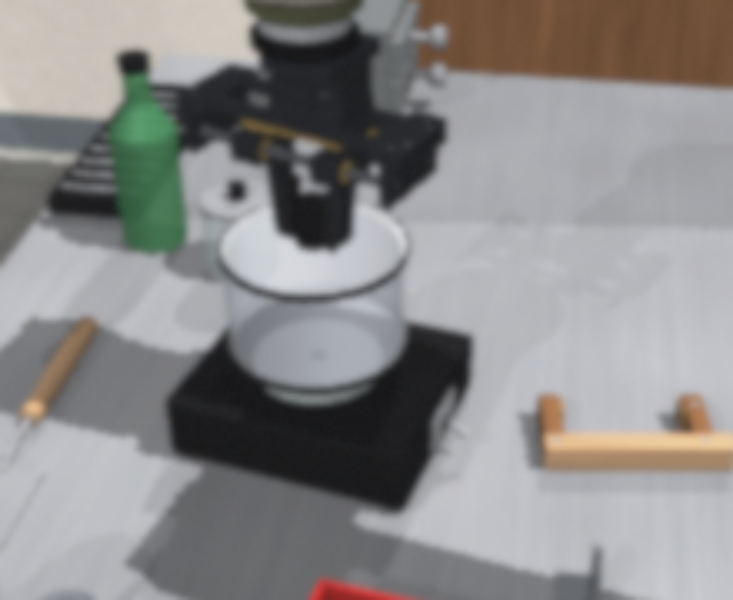

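View pics/w7.png

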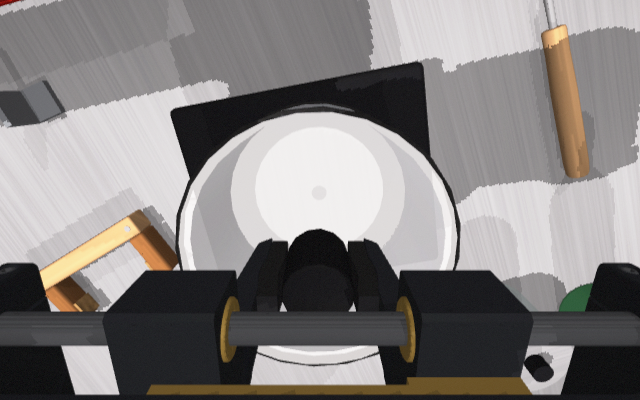

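The disc shows through the cover, centred laterally, with its centre hole at (319,192). I check where my estimate projects, then lower.

Run:
```python
from h import *
w=r.snapshot('wrist');print('pred',proj(w,[584.5,-14.5,68]),'seen pos',ray(w,319,192,68))
c=[584.5,-14.5]
r.movel([*c,168],speed=40)
print(r.movel([*c,157],speed=15,until_force=5),r.read_tcp_pos(),r.read_force(),r.read_moment(),r.read_opening()*88,r.read_clock())
s=r.snapshot('side')
cv2.imwrite('pics/s8c.png',cv2.resize(cv2.cvtColor(s['color'],cv2.COLOR_RGB2BGR)[100:280,200:420],(733,600)))
```

```text
pred [318.87224257 191.39825338] seen pos [584.40522659 -15.01223731  68.        ]
True [584.51780484 -14.49336973 160.8944771 ] [0.11651622 0.06578706 5.22631254] [-0.05447322 -0.00786336 -0.02731985] 28.830052014120344 23.6083
```

View pics/s8c.png

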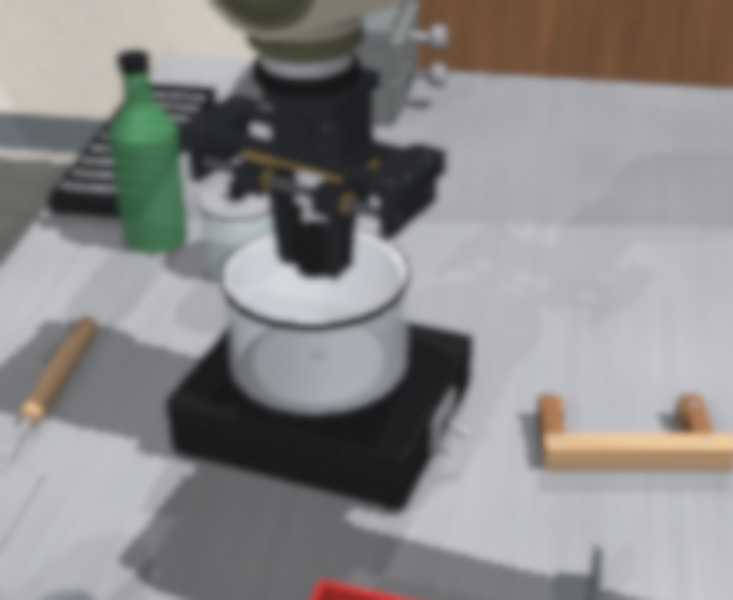

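Contact came at TCP z 160.9, where 161 was expected for full seating. I release and retreat.

Run:
```python
from h import *
r.command_gripper(0.8);print(r.read_force())
r.movel([584.5,-14.5,270],speed=120)
w=r.snapshot('wrist');save(w,'w9')
print('pred knob top',proj(w,[584.5,-14.5,186]),'disc',proj(w,[584.5,-14.5,68]))
r.goto([300,-330,300],rot(-60))
t=r.snapshot('top');s=r.snapshot('side');save(t,'t9')
cv2.imwrite('pics/s9c.png',cv2.resize(cv2.cvtColor(s['color'],cv2.COLOR_RGB2BGR)[150:400,190:430],(576,600)))
cv2.imwrite('pics/t9c.png',cv2.resize(cv2.cvtColor(t['color'],cv2.COLOR_RGB2BGR)[140:290,150:370],(792,540)))
print(r.read_clock(),'exp knob px top',proj(t,[584.5,-14.5,168]),proj(s,[584.5,-14.5,168]))
```

```text
[ 0.51643794 -0.32406274 -0.13164195]
pred knob top [319.85959352 205.30696051] disc [319.47573544 167.64907517]
27.1917 exp knob px top [326.68002495 188.56170208] [294.19731067 174.12245312]
```

View pics/w9.png

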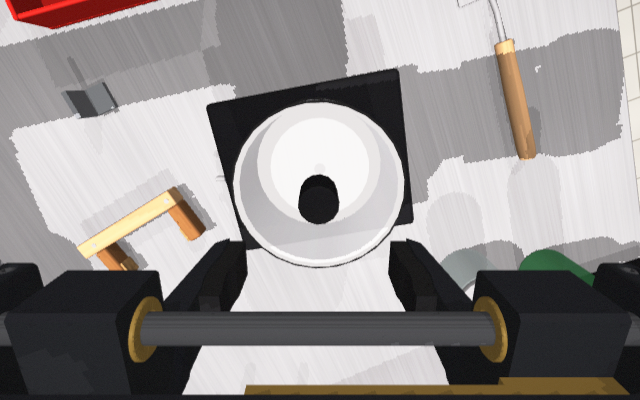

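View pics/s9c.png

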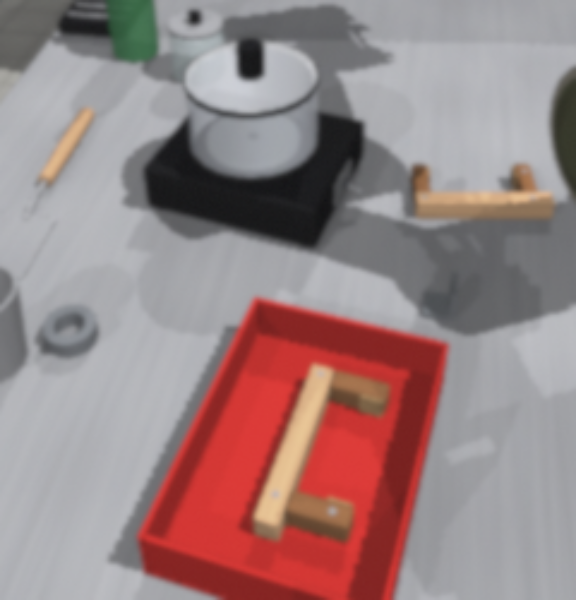

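View pics/t9c.png

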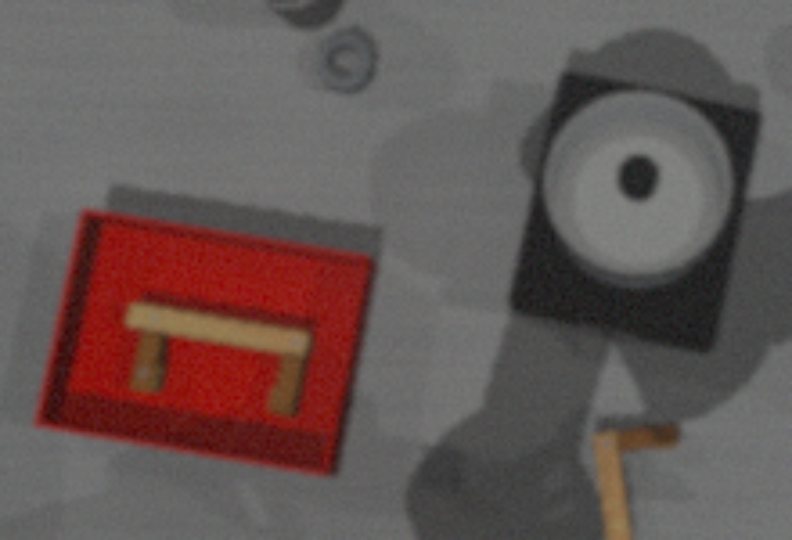

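The knob shows at (294.6,174.2) in the side view, against (294.2,174.1) expected for a seated cover. In the top view it is at (327,189), as predicted. The clamp lies in the bin. Handing in.

Run:
```python
from h import *
print(r.finish_job(),r.read_clock())
```

```text
the job is handed in; nothing more can be done
the job is handed in; nothing more can be done
```

I put the clamp from the turntable into the red bin and let go of it, then set the acrylic cover over the turntable. I handed the job in at about 27 s; `finish_job` gives no verdict.

- **Clamp:** the last pictures show it lying flat inside the bin walls. The second clamp on the counter was not touched.
- **Cover:** I lowered it at 15 mm/s and stopped on a 5 N force change. Contact came at TCP height 160.9 mm, against 161 mm expected for a seated rim.
- **After release:** the knob is within 1 px of its expected seated position in the side and top views, and the rim looks level on the deck. The arm is parked well clear.
- **Disagreements:** the top and wrist cameras put the disc's centre 2–3 mm apart. I used the middle of the two; a later look through the cover agreed with it to about 0.5 mm, well inside the 14 mm to spare. A rough reading from the side camera was about 6 mm off in y, and I did not use it.

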